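Hang the counterweight bar in the brake rig and try the brake

ROBOT

A 6-joint arm with a two-finger parallel gripper is mounted at the origin on the work surface. World frame = base frame: x ahead of the robot, y to its left, z up, the work surface at z = 0. Lengths are in mm, angles in rad, forces in N, time in s.
With the tool pointing down it reaches from about 350 to 875 mm from the base axis. Payload 4.2 kg.
Tool frame: the origin (TCP) lies at the very end of the fingers, on their centre line; the grasp point (between the pads) lies 19 mm behind it; z points along the fingers, y is the line along which they close (so a half turn about z gives the same grasp; the last joint's range is limited). The gripper opens to 85 mm and grips with 20 to 120 N. Pads are 22 mm wide; open, the fingers measure 114 mm over their backs; the gripper's body (76 mm by 85 mm) begins 54 mm behind the grasp point. The pads swing forward as they close: fully open they stand 13 mm farther back than shut.
Start: joints at [1.477, 0.385, 0.008, 0, -1.194, -0.259], TCP at [215.921, 586.496, 231.312] pointing down, gripper open.
Joint ranges: [-3.14, 3.14], [-1.21, 2.06], [-1.07, 1.41], [-3.16, 2.05], [-2.99, -0.16], [-3.1, 3.1]. Speed limits (rad/s): [2.79, 2.79, 3.14, 3.14, 3.14, 3.14].

INTERFACE

Orientations are given as a unit quaternion [x, y, z, w].
In Python, from bench import arm, optics gives the robot as it stands. The module is installed in compiled form; this text tells all that it offers.
- The arm moves only by the tool step_arm, never from a script. Its argument "motion" is a list of rows, each an object with "dr": the turn, a rotation vector about the tool's x, y, z in units of 8 degrees (1.0 is 8 degrees), a list of three; "slide": the shift along the tool's x, y, z in mm, a list of three; "jaw": the finger opening in mm, from 0 to 85.4. A call has exactly 8 rows; each row is the pose to reach, as a shift and turn from the pose commanded when the call began, along the tool's axes at that moment; what a row does not reach only later rows make up. A row lasts 1/8 s, in which the tool goes at most 62.5 mm and 10.7 degrees, less where a joint would pass 70% of its speed; a pose out of reach is approached as far as the arm can. A call with a gripper value outside its range is refused whole. The fingers move at their own pace and stop on an object; the grip force is fixed at half the most. Time passes only in rows, so rows that repeat a pose let the fingers close, or fill a call up. It gives the time, the measured TCP pose, the force, the opening and the grip force at its end, in the units of the state.
- arm.read_state(): the state, without advancing time (a new reading comes with each control period).
- optics.get_image(name): name is "side" or "top"; returns the picture (400x640x3 uint8, blue, green, red); there is no depth.
- optics.camera_info(name): a dict with "camera_matrix" (3x3 intrinsics, pixels), "view" (4x4, takes a point from world to camera coordinates). Camera axes: x right, y up, looking along -z (the intrinsics and any distortion apply to the point x, -y, -z); pixel columns grow to the right and rows downward; lengths in mm; the calibration is good to about 2 mm. A picture is of the moment at which its call begins. camera_info takes no time and is no camera call.
- arm.job_done(): hands the job in; it is judged then, once.
The state is a dict: "clock": time; "joints": joint angles; "joint_vel": joint speeds; "joint_efforts": joint torques, N m; "position": TCP position; "ee_rot": TCP orientation; "contact_force": force on the tool from outside, world axes, zero at the start; "wrist_torque": the same for the moment, N m; "gripper_width": finger opening in mm; "grasp_force": force on a finger pad.
Only numpy, scipy, OpenCV 4.12 (cv2) and the standard library are available. Lean on these libraries where they do the work, as an engineer would, in place of code of your own. Each camera call takes 0.05 s, during which the arm holds its last target. There are 200 camera calls.

TASK

Lift the steel counterweight bar off its timber rest by its cross pin and, well clear of the bench, ease your grip so that it swings plumb in your fingers, foot down. Then hang it gently by the pin in the V seats of the rig's fork, its foot between the guide plate and the brake shoe, and let go. Finally press the brake pedal right down to its stop and let it come up again, never letting the bar touch the bench top and leaving the other tools where they are.

Things in the scene. Friction and masses are not known exactly. Their poses are not given: they have to be found in the camera images.
- bar_pin (a point): Centre of the bar's cross pin: bright, round, 10 mm diameter, 60 mm long, 20 mm showing on either side, 12 mm from the bar's head end. It starts level, 55 mm above the bench, head end roughly towards the robot. x runs along the bar from foot to head (up when it hangs plumb), y along the pin. Grasp the pin's two flat ends from above, fingers closing along y.
- bar: The loose counterweight bar, plain dark steel, 180 mm long, 20 x 20 mm, 0.47 to 0.65 kg, lying flat on the timber rest. Origin at the middle of its underside as it lies, axes as bar_pin. Gripped hard (100 N) by the pin's ends it hardly turns in the fingers; as the grip is eased it turns about the pin by its weight, and is plumb at about 10 N. It slips out below about 5 N.
- bar_foot (a point): Centre of the bar's foot end face, 168 mm from the pin centre; axes as bar_pin. Lowest point of the bar when it hangs plumb.
- rig_seat (a point): Where the pin's centre lies when hung: midway between the two V seats of the fork, 190 mm above the bench. x points away from the pedal, y along the seated pin, z up. Each V is open above, 43 mm wide, its lips 9 mm above this point; the pin rolls to its bottom. The pin's ends stand out 8 mm past the prongs, so fingers pass outside them.
- rig: Grey fixed rig; origin on the bench under rig_seat, same axes. Prongs 5 mm thick, outer faces at y = 22 mm either side, 34 mm apart inside, reach 26 mm forward of the seat from slotted uprights (x = 53 to 89 mm, y to 45 mm, 188 mm tall), so the fork is open in front (-x). Hung, the foot is 22 mm above the bench, between a fixed guide plate (face at x = -45 mm, 80 mm wide, 85 mm tall) and the brake shoe.
- shoe: Black rubber brake shoe on the rig, 60 mm wide, 45 mm tall, top edge 73 mm above the bench. Origin at the centre of its face, 40 mm behind (+x) the seat with the pedal up.
- pedal (a joint): Brake pedal angle in rad: 0 up (start), 0.30 down at its stop. The spring takes 3 N at the pad to start it and about 8 N to reach the stop; it comes up by itself. The pedal drives the brake shoe 30 mm towards the bar's foot, which it just touches.
- pedal_pad (a point): Middle of the pedal's ribbed rubber pad (top face, pad 70 x 60 mm), about 160 mm in front (-x) of the rig's seat and 54 mm above the bench with the pedal up; with the pedal down at its stop it is about 30 mm above the bench. The pedal is a steel plate 110 x 66 mm hinged at its rig side, rising towards its free end. Hinge axis along the rig's y, 80 mm from this point.
- rest: Fixed timber rest under the bar: a block 120 x 34 mm, 45 mm tall (foot board 150 x 34 mm, 12 mm thick), long side x. Origin at the centre of its underside. The bar's head, with the pin, juts out past its end by 30 mm or so.
- table: The steel bench top (surface at height 0).
- wrench: Bystander: loose steel wrench, 160 mm, lying between rig and rest. Origin under its middle.
- hammer: Bystander: loose hammer, 250 mm, lying. Origin under its middle.
- jug: Bystander: loose yellow plastic mug, 100 mm wide, 120 mm tall. Origin under its middle.
- can: Bystander: loose metal can, 66 mm across, 110 mm tall. Origin under its middle.
- tongs: Bystander: loose steel tongs, 220 mm, lying. Origin under their middle.
- batten: Bystander: loose piece of timber batten 160 x 45 x 32 mm. Origin under its middle.
- mitre: Bystander: loose wooden block 90 x 50 x 22 mm. Origin under its middle.
There are look-alikes about, which are no part of the job. Leave any blue or green look-alike of the bar alone.

How it is judged:
By the outcome, as a careful person would: the job done as asked, in the order asked, and still so for the second after the job is handed in, with the robot touching nothing.
It also fails if it takes over 72 s, if anything falls off the work surface, if the arm or the gripper's body presses on something with over 40 N, if the wrist force passes 120 N, or if a joint passes its speed limit or range.

## Working session

There is one attempt and no reset: what is moved stays moved. The work goes in short steps, Python scripts to look and compute and a tool call to move; the robot and the scene stay as the last step left them, time stands still between calls to the robot, and variables do not carry over. Pictures are saved under pics/ and viewed, at most 10 in all, crops included, and the job is handed in when it is done.

Besides the shell and the picture viewer there is one more tool, called after "Emit:" as name(argument=value, ...), one argument or row to a line, values as JSON. step_arm: Moves the arm, as the interface text tells. Its arguments: {"type":"object","properties":{"motion":{"type":"array","items":{"type":"object","properties":{"dr":{"type":"array","items":{"type":"number"}},"slide":{"type":"array","items":{"type":"number"}},"jaw":{"type":"number"}}}}},"required":["motion"]}

```bash
mkdir -p pics; python3 - <<'E'
from bench import arm, optics
import cv2
for n in("side","top"):
    cv2.imwrite(f"pics/{n}0.png",optics.get_image(n)); i=optics.camera_info(n); print(n,i)
s=arm.read_state(); print(s)
E
```

```text
side {'camera_matrix': array([[437.9253551 ,   0.        , 326.02973139],
       [  0.        , 437.9253551 , 198.67945417],
       [  0.        ,   0.        ,   1.        ]]), 'view': array([[ 7.89135857e-01, -6.13951732e-01,  1.81071782e-02,
        -4.21708292e+02],
       [ 4.31734990e-01,  5.75412148e-01,  6.94626344e-01,
        -2.90710570e+02],
       [-4.36886137e-01, -5.40337053e-01,  7.19142803e-01,
        -1.07053614e+03],
       [ 0.00000000e+00,  0.00000000e+00,  0.00000000e+00,
         1.00000000e+00]])}
top {'camera_matrix': array([[403.55726114,   0.        , 316.01092654],
       [  0.        , 403.55726114, 209.03713653],
       [  0.        ,   0.        ,   1.        ]]), 'view': array([[-8.58708512e-03, -9.99898293e-01,  1.13870938e-02,
        -1.96791565e+01],
       [ 9.83240939e-01, -6.36909761e-03,  1.82199588e-01,
        -5.12625950e+02],
       [-1.82108532e-01,  1.27608202e-02,  9.83195629e-01,
        -1.43214330e+03],
       [ 0.00000000e+00,  0.00000000e+00,  0.00000000e+00,
         1.00000000e+00]])}
{'clock': 0.1, 'joints': array([ 1.47654092e+00,  3.85492315e-01,  6.74602923e-03, -4.46583499e-04,
       -1.19397549e+00, -2.58597493e-01]), 'joint_vel': array([ 0.00177171, -0.00269295,  0.00179718,  0.00151879,  0.00044235,
        0.00174034]), 'joint_efforts': array([-7.90387139e-05, -3.93317628e+01,  1.88929528e+01,  4.19797763e+00,
       -2.59274660e-03,  7.19226449e-06]), 'position': array([215.78707467, 586.01024252, 230.31515838]), 'ee_rot': array([ 9.84462244e-01, -1.75593622e-01, -1.27827016e-04,  9.76509105e-04]), 'contact_force': array([-0.23362008,  0.25817392,  0.31788176]), 'wrist_torque': array([ 0.04063283, -0.04235517, -0.02571267]), 'grasp_force': 0.0, 'gripper_width': 85.22533384493002}
```

View pics/top0.png

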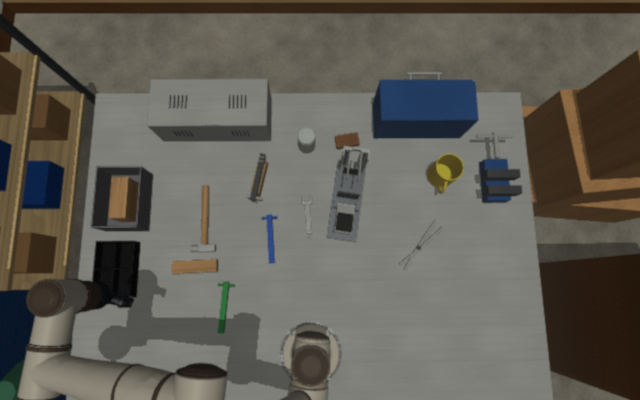

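View pics/side0.png

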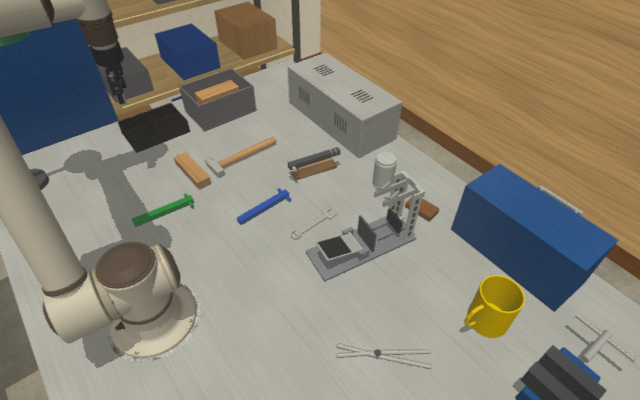

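The top view shows the dark bar on the timber rest near (259,178), and the rig at (348,195) with its pad at (345,218) and fork at about (352,155). In the side view the bar is at (314,158) and the fork at about (405,190). The blue and green look-alikes lie nearer the robot. I'll enlarge both areas.

```bash
python3 - <<'E'
import cv2,numpy as np
t=cv2.imread("pics/top0.png");s=cv2.imread("pics/side0.png")
r=lambda im,x,y,w,h,k:cv2.resize(im[y:y+h,x:x+w],None,fx=k,fy=k,interpolation=cv2.INTER_CUBIC)
a=r(t,240,145,40,60,7)  #280x420
b=r(t,320,140,55,105,4) #220x420
c=r(s,280,140,70,45,4) #280x180
d=r(s,300,165,130,115,3) 
im=np.zeros((600,800,3),np.uint8)
im[:420,:280]=a;im[:420,280:500]=b;im[420:600,:280]=c;im[:345,500:800]=d[:,60:360]
im[345:600,500:800]=r(s,360,165,75,64,4)[:255]
im=cv2.convertScaleAbs(im,alpha=1.5)
cv2.imwrite("pics/z1.png",im)
E
```

```text
(no output)
```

View pics/z1.png

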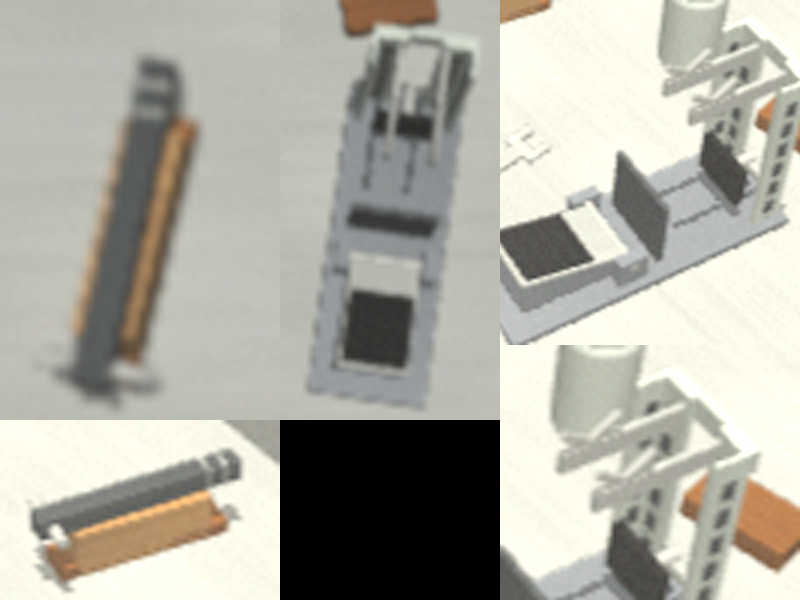

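Enlarged: the bright pin shows at the bar's near (robot-side) end, at about top px (247,197) and (261,199). The foot is at about top px (262,154). The fork, guide plate, shoe and pad of the rig are all clear.

```bash
cat > h.py <<'E'
import numpy as np, cv2
from bench import arm, optics
I={n:optics.camera_info(n) for n in("side","top")}
def proj(n,P):
    V=I[n]["view"];c=np.atleast_2d(P)@V[:3,:3].T+V[:3,3]
    c=c*[1,-1,-1]; p=c@I[n]["camera_matrix"].T; return p[:,:2]/p[:,2:]
def ray(n,px):
    V=I[n]["view"];d=np.linalg.inv(I[n]["camera_matrix"])@[px[0],px[1],1]*[1,-1,-1]
    return -V[:3,:3].T@V[:3,3], V[:3,:3].T@d
def onz(n,px,z):
    o,d=ray(n,px); return o+d*(z-o[2])/d[2]
def tri(ps,pt):
    o1,d1=ray("side",ps);o2,d2=ray("top",pt)
    s=np.linalg.lstsq(np.c_[d1,-d2],o2-o1,rcond=None)[0]; a=o1+d1*s[0];b=o2+d2*s[1]
    return (a+b)/2,np.linalg.norm(a-b)
E
python3 - <<'E'
from h import *
np.set_printoptions(precision=1,suppress=True)
print("cams",ray("side",(0,0))[0],ray("top",(0,0))[0])
t=cv2.imread("pics/top0.png");s=cv2.imread("pics/side0.png")
def comp(im,x,y,w,h,f):
    m=np.zeros(im.shape[:2],np.uint8); m[y:y+h,x:x+w]=f(im[y:y+h,x:x+w].astype(int))*255
    n,l,st,ce=cv2.connectedComponentsWithStats(m); k=1+np.argmax(st[1:,4]); return np.argwhere(l==k)[:,::-1].astype(np.float32)
dark=lambda a:(a.max(2)<85)&(a.max(2)-a.min(2)<25)
b=comp(t,240,145,40,60,dark); rr=cv2.minAreaRect(b);print("bar top",rr,len(b))
bp=cv2.boxPoints(rr);print(bp);
for p in bp: print(onz("top",p,65))
b2=comp(s,280,140,70,45,dark); rr=cv2.minAreaRect(b2);print("bar side",rr,len(b2),cv2.boxPoints(rr))
p=comp(t,320,205,55,40,lambda a:a.max(2)<50); q=comp(s,300,225,65,45,lambda a:a.max(2)<50)
print("pad",p.mean(0),q.mean(0),onz("top",p.mean(0),54),onz("side",q.mean(0),54),tri(q.mean(0),p.mean(0)), cv2.minAreaRect(p))
T=lambda x,y:(240+x/7-.5,145+y/7-.5)
S=lambda x,y:(280+x/4-.5,140+(y-420)/4-.5)
print("pinR",onz("top",T(148,376),55),onz("side",S(62,537),55)); print("pinL",onz("top",T(50,362),55))
R=lambda x,y:(320+(x-280)/4-.5,140+y/4-.5)
Q=lambda x,y:(320+(x-500)/3-.5,165+y/3-.5)
print("plate top L/R",onz("top",R(348,210),85),onz("top",R(438,215),85),onz("side",Q(618,152),85),onz("side",Q(665,212),85))
print("shoe top",onz("side",Q(707,132),73),onz("side",Q(745,165),73))
print("prong tips",onz("side",Q(664,88),195),onz("side",Q(690,115),195))
# enlargements
r=lambda im,x,y,w,h,k:cv2.resize(im[y:y+h,x:x+w],None,fx=k,fy=k,interpolation=cv2.INTER_CUBIC)
im=np.zeros((600,800,3),np.uint8)
im[:400,:400]=r(t,330,143,40,40,10);im[:400,400:]=r(s,370,165,50,50,8)
im[400:,:300]=r(t,243,188,30,20,10);im[400:,400:640]=r(s,285,160,24,20,10)
cv2.imwrite("pics/z2.png",cv2.convertScaleAbs(im,alpha=1.3))
E
```

```text
cams [  -9.4 -670.1  979.4] [ 243.1   -4.7 1501.7]
bar top ((257.47650146484375, 177.3822021484375), (7.487804412841797, 48.48780059814453), 12.680383682250977) 274
[[248.5 200.2]
 [259.1 152.9]
 [266.5 154.6]
 [255.8 201.9]]
[543.3 221.4  65. ]
[722.3 185.9  65. ]
[715.8 158.7  65. ]
[537.1 194.8  65. ]
bar side ((311.8761901855469, 160.54238891601562), (6.539990425109863, 48.97883987426758), 76.29303741455078) 185 [[287.3 163.2]
 [334.9 151.6]
 [336.4 157.9]
 [288.9 169.5]]Traceback (most recent call last):
  File "<stdin>", line 13, in <module>
  File "<stdin>", line 7, in comp
    return _wrapfunc(a, 'argmax', axis=axis, out=out, **kwds)
    return bound(*args, **kwds)
ValueError: attempt to get argmax of an empty sequence
```

```bash
python3 - <<'E'
from h import *
np.set_printoptions(precision=1,suppress=True)
t=cv2.imread("pics/top0.png");s=cv2.imread("pics/side0.png")
def comp(im,x,y,w,h,f):
    m=np.zeros(im.shape[:2],np.uint8); m[y:y+h,x:x+w]=f(im[y:y+h,x:x+w].astype(int))*255
    n,l,st,ce=cv2.connectedComponentsWithStats(m); k=1+np.argmax(st[1:,4]); return np.argwhere(l==k)[:,::-1].astype(np.float32)
d=lambda a:a.max(2)<70
p=comp(t,320,205,55,30,d); q=comp(s,315,230,45,35,d)
print("pad",p.mean(0),q.mean(0),len(p),len(q),onz("top",p.mean(0),54),onz("side",q.mean(0),54),tri(q.mean(0),p.mean(0)), cv2.minAreaRect(p))
T=lambda x,y:(240+x/7-.5,145+y/7-.5)
S=lambda x,y:(280+x/4-.5,140+(y-420)/4-.5)
print("pinR",onz("top",T(148,376),55),onz("side",S(62,537),55)); print("pinL",onz("top",T(50,362),55))
R=lambda x,y:(320+(x-280)/4-.5,140+y/4-.5)
Q=lambda x,y:(320+(x-500)/3-.5,165+y/3-.5)
print("plate top L/R",onz("top",R(348,210),85),onz("top",R(438,215),85),onz("side",Q(618,152),85),onz("side",Q(665,212),85))
print("shoe top",onz("side",Q(707,132),73),onz("side",Q(745,165),73))
print("prong tips",onz("side",Q(664,88),195),onz("side",Q(690,115),195))
r=lambda im,x,y,w,h,k:cv2.resize(im[y:y+h,x:x+w],None,fx=k,fy=k,interpolation=cv2.INTER_CUBIC)
im=np.zeros((600,800,3),np.uint8)
im[:400,:400]=r(t,330,143,40,40,10);im[:400,400:]=r(s,370,165,50,50,8)
im[400:,:300]=r(t,243,188,30,20,10);im[400:,400:640]=r(s,285,160,24,20,10)
cv2.imwrite("pics/z2.png",cv2.convertScaleAbs(im,alpha=1.3))
E
```

```text
pad [343.9 221.9] [334.1 247. ] 280 392 [ 463.1 -124.4   54. ] [ 460.3 -128.6   54. ] (array([ 463.9, -124.8,   47.4]), np.float64(0.5198263379122019)) ((343.64617919921875, 221.83078002929688), (16.62065315246582, 17.3648624420166), 7.125016689300537)
pinR [552.6 178.8  55. ] [554.5 186.   55. ]
pinL [560.4 230.1  55. ]
plate top L/R [567.4 -97.4  85. ] [ 562.3 -178.4   85. ] [ 567.4 -101.8   85. ] [ 554.1 -180.2   85. ]
shoe top [ 658.9 -125.5   73. ] [ 658.3 -176.8   73. ]
prong tips [ 574.8 -140.2  195. ] [ 570.9 -176.4  195. ]
```

View pics/z2.png

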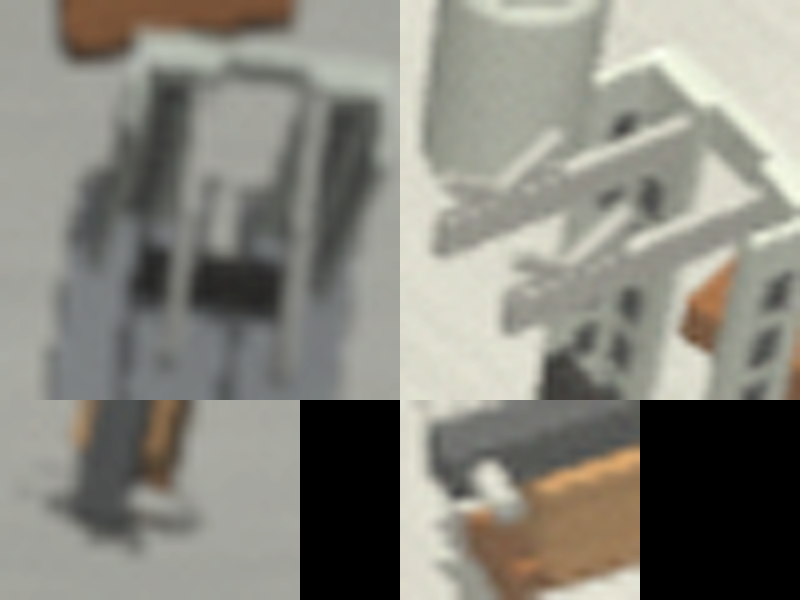

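```bash
python3 - <<'E'
from h import *
from scipy.optimize import least_squares
np.set_printoptions(precision=1,suppress=True)
T=lambda x,y:(330+x/10-.5,143+y/10-.5)
S=lambda x,y:(370+(x-400)/8-.5,165+y/8-.5)
Q=lambda x,y:(320+(x-500)/3-.5,165+y/3-.5)
F=[("side",(21.5,19.5,199),S(557,133)),("side",(21.5,-19.5,199),S(632,208)),
("side",(-21.5,19.5,199),S(447,182)),("side",(-21.5,-19.5,199),S(518,252)),
("top",(-26,19.5,184),T(168,365)),("top",(-26,-19.5,184),T(287,380)),
("side",(40,30,73),Q(707,132)),("side",(40,-30,73),Q(748,168)),
("top",(-160,0,54),(343.9,221.9)),("side",(-160,0,54),(334.1,247)),
("top",(-45,40,85),(336.5,192)),("top",(-45,-40,85),(359,193.3))]
def res(v,full=False):
    c,s=np.cos(v[2]),np.sin(v[2]);r=[]
    for n,P,px in F:
        W=[v[0]+c*P[0]-s*P[1],v[1]+s*P[0]+c*P[1],P[2]]; r.append(proj(n,W)[0]-px)
    return np.array(r) if full else np.ravel(r)
o=least_squares(res,[621,-145,-.13],loss="soft_l1"); print(o.x[:2],np.degrees(o.x[2])); print(res(o.x,True))
B=lambda x,y:(243+x/10-.5,188+(y-400)/10-.5)
D=lambda x,y:(285+(x-400)/10-.5,160+(y-400)/10-.5)
print("pinR end",onz("top",B(192,512),55),onz("side",D(515,500),55),tri(D(515,500),B(192,512)))
print("pinR root",onz("top",B(138,495),55), onz("side",D(485,470),55),"headedge R",onz("top",B(130,530),65),"headL",onz("side",D(433,430),65))
s=arm.read_state(); from scipy.spatial.transform import Rotation as R
print(R.from_quat(s["ee_rot"]).as_matrix())
E
```

```text
[ 612.7 -147.7] -8.129951833671962
[[ 0.6 -0.5]
 [ 0.2 -0.6]
 [ 0.6 -1.1]
 [ 0.6 -0.3]
 [-0.  -0.1]
 [-0.4 -0.1]
 [-1.  -0. ]
 [-2.   2. ]
 [ 0.3  2.4]
 [-2.6  0.3]
 [ 1.2 -1.8]
 [ 0.7 -0.1]]
pinR end [550.8 174.9  55. ] [555.  181.2  55. ] (array([549.4, 173.7,  63.4]), np.float64(0.9217120746192452))
pinR root [557.2 194.7  55. ] [555.5 198.4  55. ] headedge R [542.1 196.   65. ] headL [547.1 214.2  65. ]
[[ 0.9 -0.3 -0. ]
 [-0.3 -0.9 -0. ]
 [ 0.   0.  -1. ]]
```

The hung-pin seat comes out near (613,-148), yaw -8°, and the pin near (557,206), axis yaw 168.7°. I'll move above the pin.

Emit:
step_arm(
  motion=[
    {"dr":[0,0,-0.14],"slide":[50,26,10],"jaw":85},
    {"dr":[0,0,-0.28],"slide":[105,55,20],"jaw":85},
    {"dr":[0,0,-0.42],"slide":[160,85,30],"jaw":85},
    {"dr":[0,0,-0.56],"slide":[215,113,40],"jaw":85},
    {"dr":[0,0,-0.7],"slide":[270,142,50],"jaw":85},
    {"dr":[0,0,-0.84],"slide":[325,172,60],"jaw":85},
    {"dr":[0,0,-1.0],"slide":[380,200,70],"jaw":85},
    {"dr":[0,0,-1.11],"slide":[430,227,80],"jaw":85},
  ],
)

```text
clock: 1.1
position: [542.0, 223.2, 150.7]
ee_rot: [0.995, -0.098, -0.0, 0.0]
contact_force: [0.9, 0.6, -0.6]
gripper_width: 84.9
grasp_force: 0.0
```

Emit:
step_arm(
  motion=[
    {"dr":[0,0,0],"slide":[9,7,10],"jaw":85},
    {"dr":[0,0,0],"slide":[18,14,25],"jaw":85},
    {"dr":[0,0,0],"slide":[18,14,40],"jaw":85},
    {"dr":[0,0,0],"slide":[18,14,50],"jaw":85},
    {"dr":[0,0,0],"slide":[18,14,60],"jaw":85},
    {"dr":[0,0,0],"slide":[18,14,60],"jaw":85},
    {"dr":[0,0,0],"slide":[18,14,60],"jaw":85},
    {"dr":[0,0,0],"slide":[18,14,60],"jaw":85},
  ],
)

```text
clock: 2.1
position: [556.2, 207.9, 91.9]
ee_rot: [0.995, -0.099, 0.0, -0.0]
contact_force: [-0.0, -0.1, 0.2]
gripper_width: 85.0
grasp_force: 0.0
```

```bash
python3 - <<'E'
from h import *
s=optics.get_image("side");st=arm.read_state();print(st["position"])
im=cv2.resize(s[110:210,250:370],None,fx=6,fy=6,interpolation=cv2.INTER_CUBIC)
p=st["position"]
for z in(p[2],55):
    for k in(-30,0,30):
        q=(proj("side",[p[0]-.195*k,p[1]-.981*k,z])[0]+.5-[250,110])*6; cv2.circle(im,tuple(int(v) for v in q),3,(0,0,255) if z==55 else (0,255,0),-1)
cv2.imwrite("pics/a.png",im)
E
```

```text
[556.16922962 207.82612218  91.87648301]
```

View pics/a.png

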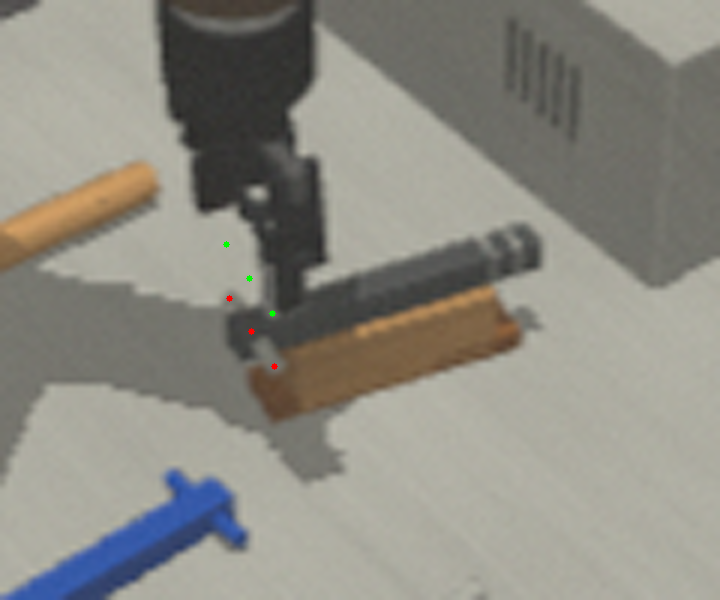

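The red marks predicted for the pin ends, at crop px (229,298) and (274,366), fall on the pin's bright ends to within about 2 mm. The fingers straddle the pin, so I'll descend.

Emit:
step_arm(
  motion=[
    {"dr":[0,0,0],"slide":[2,0,10],"jaw":85},
    {"dr":[0,0,0],"slide":[2,0,20],"jaw":85},
    {"dr":[0,0,0],"slide":[2,0,30],"jaw":85},
    {"dr":[0,0,0],"slide":[2,0,40],"jaw":85},
    {"dr":[0,0,0],"slide":[2,0,50],"jaw":85},
    {"dr":[0,0,0],"slide":[2,0,60],"jaw":85},
    {"dr":[0,0,0],"slide":[2,0,60],"jaw":75},
    {"dr":[0,0,0],"slide":[2,0,60],"jaw":68},
  ],
)

```text
clock: 3.15
position: [558.1, 207.4, 31.5]
ee_rot: [0.995, -0.099, 0.0, -0.0]
contact_force: [-0.2, 0.4, -1.0]
gripper_width: 67.9
grasp_force: 0.0
```

Emit:
step_arm(
  motion=[
    {"dr":[0,0,0],"slide":[0,0,0],"jaw":64},
    {"dr":[0,0,0],"slide":[0,0,0],"jaw":62},
    {"dr":[0,0,0],"slide":[0,0,0],"jaw":60},
    {"dr":[0,0,0],"slide":[0,0,0],"jaw":58},
    {"dr":[0,0,0],"slide":[0,0,0],"jaw":56},
    {"dr":[0,0,0],"slide":[0,0,0],"jaw":50},
    {"dr":[0,0,0],"slide":[0,0,0],"jaw":40},
    {"dr":[0,0,0],"slide":[0,0,0],"jaw":30},
  ],
)

```text
clock: 4.15
position: [557.9, 207.1, 32.1]
ee_rot: [0.995, -0.099, 0.0, 0.0]
contact_force: [-1.9, -1.6, 5.0]
gripper_width: 57.5
grasp_force: 62.7
```

Emit:
step_arm(
  motion=[
    {"dr":[0,0,0],"slide":[0,0,-5],"jaw":30},
    {"dr":[0,0,0],"slide":[0,0,-10],"jaw":30},
    {"dr":[0,0,0],"slide":[0,0,-15],"jaw":30},
    {"dr":[0,0,0],"slide":[0,0,-20],"jaw":30},
    {"dr":[0,0,0],"slide":[0,0,-25],"jaw":30},
    {"dr":[0,0,0],"slide":[0,0,-30],"jaw":30},
    {"dr":[0,0,0],"slide":[0,0,-30],"jaw":30},
    {"dr":[0,0,0],"slide":[0,0,-30],"jaw":30},
  ],
)

```text
clock: 5.15
position: [557.4, 207.1, 61.0]
ee_rot: [0.995, -0.099, -0.0, 0.0]
contact_force: [-0.4, 0.1, -4.9]
gripper_width: 58.1
grasp_force: 64.9
```

```bash
python3 - <<'E'
from h import *
s=optics.get_image("side")
im=cv2.resize(s[80:190,260:380],None,fx=5,fy=5,interpolation=cv2.INTER_CUBIC)
cv2.imwrite("pics/b.png",im); print(arm.read_state())
E
```

```text
{'clock': 5.2, 'joints': array([ 6.27662766e-01,  5.04488333e-01, -2.74766815e-01, -3.62520881e-04,
       -7.92597002e-01,  7.45468609e-01]), 'joint_vel': array([-0.00018204,  0.00143182,  0.00224741,  0.00067976,  0.00049584,
        0.00102955]), 'joint_efforts': array([-1.31046348e-01, -4.37486637e+01,  1.61849463e+01,  3.97257552e+00,
        2.26298142e-01, -8.01701186e-03]), 'position': array([557.40677242, 207.08684549,  60.96497473]), 'ee_rot': array([ 9.95107328e-01, -9.87983334e-02, -4.80321404e-04,  2.54221977e-04]), 'contact_force': array([-0.98785297,  0.48541063, -5.16638738]), 'wrist_torque': array([0.09462008, 0.36541721, 0.00380855]), 'grasp_force': 64.93349432945251, 'gripper_width': 58.03887829851555}
```

View pics/b.png

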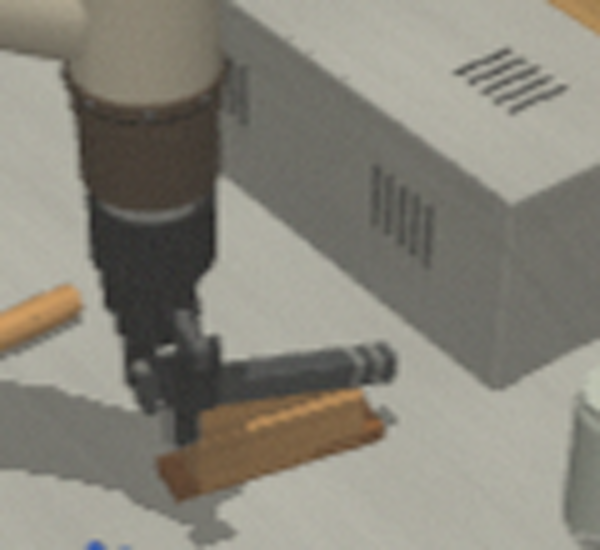

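The bar (crop px 215–395, 350–400) has come off the timber, slightly nose-down and held firmly; the bearing force is 5 N. I'll lift high.

Emit:
step_arm(
  motion=[
    {"dr":[0,0,0],"slide":[0,0,-20],"jaw":30},
    {"dr":[0,0,0],"slide":[0,0,-60],"jaw":30},
    {"dr":[0,0,0],"slide":[0,0,-105],"jaw":30},
    {"dr":[0,0,0],"slide":[0,0,-150],"jaw":30},
    {"dr":[0,0,0],"slide":[0,0,-195],"jaw":30},
    {"dr":[0,0,0],"slide":[0,0,-240],"jaw":30},
    {"dr":[0,0,0],"slide":[0,0,-280],"jaw":30},
    {"dr":[0,0,0],"slide":[0,0,-310],"jaw":30},
  ],
)

```text
clock: 6.2
position: [557.6, 207.2, 372.6]
ee_rot: [0.995, -0.099, 0.0, -0.0]
contact_force: [0.5, -0.3, -5.2]
gripper_width: 57.5
grasp_force: 65.2
```

Emit:
step_arm(
  motion=[
    {"jaw":50,"slide":[0,0,0],"dr":[0,0,0]},
    {"jaw":52,"slide":[0,0,0],"dr":[0,0,0]},
    {"jaw":53,"slide":[0,0,0],"dr":[0,0,0]},
    {"jaw":54,"slide":[0,0,0],"dr":[0,0,0]},
    {"jaw":55,"slide":[0,0,0],"dr":[0,0,0]},
    {"jaw":55,"slide":[0,0,0],"dr":[0,0,0]},
    {"jaw":55,"slide":[0,0,0],"dr":[0,0,0]},
    {"jaw":55,"slide":[0,0,0],"dr":[0,0,0]},
  ],
)

```text
clock: 7.2
position: [557.8, 207.2, 371.3]
ee_rot: [0.995, -0.099, -0.0, -0.0]
contact_force: [-0.8, -0.3, -5.9]
gripper_width: 58.1
grasp_force: 65.2
```

Emit:
step_arm(
  motion=[
    {"jaw":55.5,"slide":[0,0,0],"dr":[0,0,0]},
    {"jaw":56,"slide":[0,0,0],"dr":[0,0,0]},
    {"jaw":56,"slide":[0,0,0],"dr":[0,0,0]},
    {"jaw":56,"slide":[0,0,0],"dr":[0,0,0]},
    {"jaw":56.5,"slide":[0,0,0],"dr":[0,0,0]},
    {"jaw":56.5,"slide":[0,0,0],"dr":[0,0,0]},
    {"jaw":56.5,"slide":[0,0,0],"dr":[0,0,0]},
    {"jaw":56.5,"slide":[0,0,0],"dr":[0,0,0]},
  ],
)

```text
clock: 8.2
position: [557.8, 207.2, 371.3]
ee_rot: [0.995, -0.099, -0.0, 0.0]
contact_force: [0.3, -0.6, -4.8]
gripper_width: 57.8
grasp_force: 65.2
```

Emit:
step_arm(
  motion=[
    {"jaw":56.7,"slide":[0,0,0],"dr":[0,0,0]},
    {"jaw":56.8,"slide":[0,0,0],"dr":[0,0,0]},
    {"jaw":56.9,"slide":[0,0,0],"dr":[0,0,0]},
    {"jaw":57,"slide":[0,0,0],"dr":[0,0,0]},
    {"jaw":57,"slide":[0,0,0],"dr":[0,0,0]},
    {"jaw":57,"slide":[0,0,0],"dr":[0,0,0]},
    {"jaw":57,"slide":[0,0,0],"dr":[0,0,0]},
    {"jaw":57,"slide":[0,0,0],"dr":[0,0,0]},
  ],
)

```text
clock: 9.2
position: [557.9, 207.2, 371.3]
ee_rot: [0.995, -0.099, -0.0, 0.0]
contact_force: [-0.1, 0.3, -5.8]
gripper_width: 57.9
grasp_force: 65.2
```

Emit:
step_arm(
  motion=[
    {"jaw":57.1,"slide":[0,0,0],"dr":[0,0,0]},
    {"jaw":57.2,"slide":[0,0,0],"dr":[0,0,0]},
    {"jaw":57.3,"slide":[0,0,0],"dr":[0,0,0]},
    {"jaw":57.3,"slide":[0,0,0],"dr":[0,0,0]},
    {"jaw":57.4,"slide":[0,0,0],"dr":[0,0,0]},
    {"jaw":57.4,"slide":[0,0,0],"dr":[0,0,0]},
    {"jaw":57.4,"slide":[0,0,0],"dr":[0,0,0]},
    {"jaw":57.4,"slide":[0,0,0],"dr":[0,0,0]},
  ],
)

```text
clock: 10.2
position: [557.9, 207.2, 371.3]
ee_rot: [0.995, -0.099, -0.0, 0.0]
contact_force: [0.0, -0.1, -5.5]
gripper_width: 57.8
grasp_force: 65.2
```

Emit:
step_arm(
  motion=[
    {"jaw":57.5,"slide":[0,0,0],"dr":[0,0,0]},
    {"jaw":57.5,"slide":[0,0,0],"dr":[0,0,0]},
    {"jaw":57.6,"slide":[0,0,0],"dr":[0,0,0]},
    {"jaw":57.6,"slide":[0,0,0],"dr":[0,0,0]},
    {"jaw":57.7,"slide":[0,0,0],"dr":[0,0,0]},
    {"jaw":57.7,"slide":[0,0,0],"dr":[0,0,0]},
    {"jaw":57.7,"slide":[0,0,0],"dr":[0,0,0]},
    {"jaw":57.7,"slide":[0,0,0],"dr":[0,0,0]},
  ],
)

```text
clock: 11.2
position: [557.8, 207.3, 371.3]
ee_rot: [0.995, -0.099, -0.0, -0.0]
contact_force: [-0.3, 0.0, -6.7]
gripper_width: 58.0
grasp_force: 61.5
```

Emit:
step_arm(
  motion=[
    {"jaw":57.8,"slide":[0,0,0],"dr":[0,0,0]},
    {"jaw":57.9,"slide":[0,0,0],"dr":[0,0,0]},
    {"jaw":58,"slide":[0,0,0],"dr":[0,0,0]},
    {"jaw":58,"slide":[0,0,0],"dr":[0,0,0]},
    {"jaw":58,"slide":[0,0,0],"dr":[0,0,0]},
    {"jaw":58,"slide":[0,0,0],"dr":[0,0,0]},
    {"jaw":58,"slide":[0,0,0],"dr":[0,0,0]},
    {"jaw":58,"slide":[0,0,0],"dr":[0,0,0]},
  ],
)

```text
clock: 12.2
position: [557.9, 207.3, 371.3]
ee_rot: [0.995, -0.099, 0.0, -0.0]
contact_force: [-0.5, 0.8, -5.6]
gripper_width: 58.2
grasp_force: 53.4
```

Emit:
step_arm(
  motion=[
    {"jaw":58.3,"slide":[0,0,0],"dr":[0,0,0]},
    {"jaw":58.6,"slide":[0,0,0],"dr":[0,0,0]},
    {"jaw":58.8,"slide":[0,0,0],"dr":[0,0,0]},
    {"jaw":59,"slide":[0,0,0],"dr":[0,0,0]},
    {"jaw":59.1,"slide":[0,0,0],"dr":[0,0,0]},
    {"jaw":59.2,"slide":[0,0,0],"dr":[0,0,0]},
    {"jaw":59.2,"slide":[0,0,0],"dr":[0,0,0]},
    {"jaw":59.2,"slide":[0,0,0],"dr":[0,0,0]},
  ],
)

```text
clock: 13.2
position: [557.9, 207.2, 371.3]
ee_rot: [0.995, -0.099, 0.0, -0.0]
contact_force: [0.3, -0.3, -6.0]
gripper_width: 59.6
grasp_force: 20.8
```

Emit:
step_arm(
  motion=[
    {"jaw":59.3,"slide":[0,0,0],"dr":[0,0,0]},
    {"jaw":59.3,"slide":[0,0,0],"dr":[0,0,0]},
    {"jaw":59.4,"slide":[0,0,0],"dr":[0,0,0]},
    {"jaw":59.4,"slide":[0,0,0],"dr":[0,0,0]},
    {"jaw":59.5,"slide":[0,0,0],"dr":[0,0,0]},
    {"jaw":59.55,"slide":[0,0,0],"dr":[0,0,0]},
    {"jaw":59.55,"slide":[0,0,0],"dr":[0,0,0]},
    {"jaw":59.55,"slide":[0,0,0],"dr":[0,0,0]},
  ],
)

```text
clock: 14.2
position: [557.9, 207.2, 371.3]
ee_rot: [0.995, -0.099, 0.0, 0.0]
contact_force: [-0.1, 0.7, -5.3]
gripper_width: 59.5
grasp_force: 11.4
```

```bash
python3 - <<'E'
from h import *
s=optics.get_image("side");t=optics.get_image("top")
im=np.zeros((480,800,3),np.uint8)
im[:,:400]=cv2.resize(s[30:150,260:360],(400,480),interpolation=cv2.INTER_CUBIC)
im[:,400:]=cv2.resize(t[130:250,210:310],(400,480),interpolation=cv2.INTER_CUBIC)
cv2.imwrite("pics/c.png",im); st=arm.read_state(); print(st["wrist_torque"],st["grasp_force"],st["contact_force"])
p=st["position"]+[0,0,24]
print((proj("side",[p,p-[0,0,168]])-[259.5,29.5])*4)
E
```

```text
[0.0178355  0.01722973 0.0281673 ] 11.44914910197258 [-0.16636124  0.60071952 -5.94424298]
[[110.42601903 148.92329379]
 [121.10225577 361.30337686]]
```

View pics/c.png

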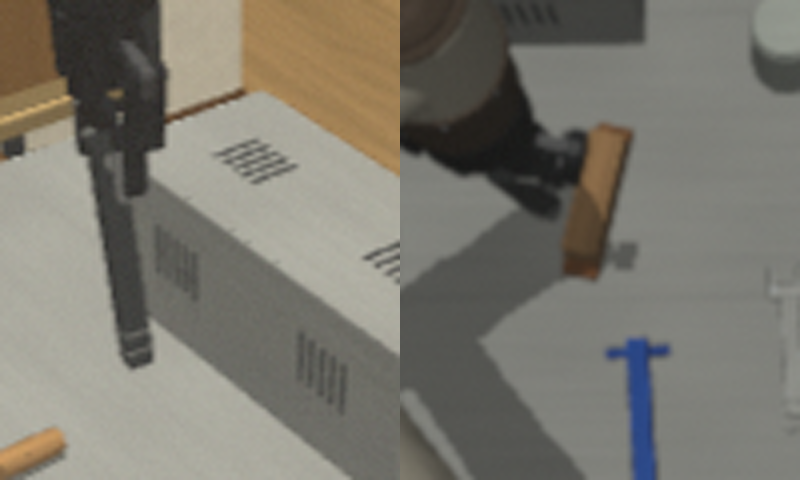

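The bar hangs almost plumb, foot down, with its foot at side-crop (137,360) against a plumb prediction of about (121,361). That leaves about 5° of tilt, so I'll ease a touch more.

Emit:
step_arm(
  motion=[
    {"jaw":59.6,"slide":[0,0,0],"dr":[0,0,0]},
    {"jaw":59.6,"slide":[0,0,0],"dr":[0,0,0]},
    {"jaw":59.62,"slide":[0,0,0],"dr":[0,0,0]},
    {"jaw":59.62,"slide":[0,0,0],"dr":[0,0,0]},
    {"jaw":59.65,"slide":[0,0,0],"dr":[0,0,0]},
    {"jaw":59.65,"slide":[0,0,0],"dr":[0,0,0]},
    {"jaw":59.65,"slide":[0,0,0],"dr":[0,0,0]},
    {"jaw":59.65,"slide":[0,0,0],"dr":[0,0,0]},
  ],
)

```text
clock: 15.3
position: [557.9, 207.2, 371.3]
ee_rot: [0.995, -0.099, 0.0, -0.0]
contact_force: [-0.8, -0.5, -4.9]
gripper_width: 59.8
grasp_force: 8.8
```

```bash
python3 - <<'E'
from h import *
s=optics.get_image("side"); st=arm.read_state(); print(st["wrist_torque"],st["grasp_force"],st["contact_force"])
c=s[65:128,270:310].astype(int); m=(c.max(2)<75)&(c.max(2)-c.min(2)<25)
for r in range(0,63,4):
    x=np.flatnonzero(m[r]); print(65+r, (270+x.min(),270+x.max()) if len(x) else None)
p=st["position"]+[0,0,24]; print(proj("side",[p,p-[0,0,168]]))
E
```

```text
[0.07306565 0.01259043 0.00752251] 8.81127119064331 [-0.60126945  0.22829108 -5.51780118]
65 (np.int64(280), np.int64(300))
69 (np.int64(283), np.int64(295))
73 (np.int64(283), np.int64(295))
77 (np.int64(284), np.int64(296))
81 (np.int64(284), np.int64(290))
85 (np.int64(285), np.int64(292))
89 (np.int64(286), np.int64(292))
93 (np.int64(286), np.int64(293))
97 (np.int64(287), np.int64(294))
101 (np.int64(288), np.int64(294))
105 (np.int64(288), np.int64(295))
109 (np.int64(289), np.int64(295))
113 (np.int64(290), np.int64(290))
117 (np.int64(291), np.int64(292))
121 (np.int64(292), np.int64(293))
125 None
[[287.07525433  66.76611101]
 [289.74726302 119.85695249]]
```

The tilt has stuck at about 7°, which is the friction band. I'll tip the tool 7° the other way so the bar slips plumb relative to the fingers, firm the grip slightly, and tip back.

Emit:
step_arm(
  motion=[
    {"jaw":59.65,"slide":[0,0,0],"dr":[0,0.3,0]},
    {"jaw":59.65,"slide":[0,0,0],"dr":[0,0.6,0]},
    {"jaw":59.65,"slide":[0,0,0],"dr":[0,0.9,0]},
    {"jaw":59.65,"slide":[0,0,0],"dr":[0,0.9,0]},
    {"jaw":59.1,"slide":[0,0,0],"dr":[0,0.9,0]},
    {"jaw":59.1,"slide":[0,0,0],"dr":[0,0.6,0]},
    {"jaw":59.1,"slide":[0,0,0],"dr":[0,0.3,0]},
    {"jaw":59.1,"slide":[0,0,0],"dr":[0,0,0]},
  ],
)

```text
clock: 16.35
position: [558.4, 207.4, 371.4]
ee_rot: [0.995, -0.099, -0.001, -0.0]
contact_force: [-0.3, -0.1, -4.9]
gripper_width: 59.5
grasp_force: 17.3
```

```bash
cat >> h.py <<'E'
def edges(im,r0,r1,c0,c1,th=75,step=4):
    for r in range(r0,r1,step):
        c=im[r,c0:c1].astype(int); x=np.flatnonzero((c.max(1)<th)&(c.max(1)-c.min(1)<25))+c0
        print(r,(int(x.min()),int(x.max())) if len(x) else None)
E
python3 - <<'E'
from h import *
s=optics.get_image("side"); st=arm.read_state(); print(st["wrist_torque"],st["grasp_force"],st["position"],st["ee_rot"])
edges(s,65,128,270,310)
p=st["position"]+[0,0,24]; print(proj("side",[p,p-[0,0,168]]))
E
```

```text
[ 0.08519297 -0.27922237 -0.0586751 ] 17.32553243637085 [559.26977836 207.32638081 371.06473777] [ 9.95064291e-01 -9.92279392e-02 -8.87643346e-04 -2.91257618e-04]
65 (280, 300)
69 (282, 295)
73 (283, 296)
77 (283, 296)
81 (283, 290)
85 (284, 290)
89 (284, 290)
93 (284, 291)
97 (284, 291)
101 (285, 291)
105 (285, 292)
109 (285, 291)
113 (286, 291)
117 (286, 292)
121 (287, 292)
125 None
[[287.51617941  66.67768094]
 [290.14427506 119.74210047]]
```

Plumb now: the side-view edge slope matches a vertical. I'll carry it above the fork.

Emit:
step_arm(
  motion=[
    {"jaw":58.6,"slide":[2,6,0],"dr":[0,0,0]},
    {"jaw":58.6,"slide":[8,22,0],"dr":[0,0,-0.05]},
    {"jaw":58.6,"slide":[17,47,0],"dr":[0,0,-0.1]},
    {"jaw":58.6,"slide":[28,77,0],"dr":[0,0,-0.15]},
    {"jaw":58.6,"slide":[39,107,0],"dr":[0,0,-0.2]},
    {"jaw":58.6,"slide":[50,137,0],"dr":[0,0,-0.25]},
    {"jaw":58.6,"slide":[61,167,0],"dr":[0,0,-0.3]},
    {"jaw":58.6,"slide":[72,197,0],"dr":[0,0,-0.4]},
  ],
)

```text
clock: 17.4
position: [589.3, -2.2, 371.8]
ee_rot: [0.997, -0.071, 0.0, 0.0]
contact_force: [0.8, 0.1, -5.8]
gripper_width: 59.0
grasp_force: 26.9
```

Emit:
step_arm(
  motion=[
    {"jaw":58.6,"slide":[9,28,0],"dr":[0,0,0]},
    {"jaw":58.6,"slide":[18,56,0],"dr":[0,0,0]},
    {"jaw":58.6,"slide":[27,84,0],"dr":[0,0,0]},
    {"jaw":58.6,"slide":[34,108,0],"dr":[0,0,0]},
    {"jaw":58.6,"slide":[39,126,0],"dr":[0,0,0]},
    {"jaw":58.6,"slide":[43,137,0],"dr":[0,0,0]},
    {"jaw":58.6,"slide":[44,141,0],"dr":[0,0,0]},
    {"jaw":58.6,"slide":[44,141,0],"dr":[0,0,0]},
  ],
)

```text
clock: 18.4
position: [613.3, -145.6, 371.2]
ee_rot: [0.997, -0.071, -0.0, -0.0]
contact_force: [-0.1, 0.1, -5.7]
gripper_width: 58.8
grasp_force: 26.9
```

```bash
python3 - <<'E'
from h import *
s=optics.get_image("side");t=optics.get_image("top")
im=np.zeros((600,800,3),np.uint8)
im[:,:400]=cv2.resize(s[70:220,345:445],(400,600),interpolation=cv2.INTER_CUBIC)
im[:400,400:]=cv2.resize(t[120:220,310:410],(400,400),interpolation=cv2.INTER_CUBIC)
st=arm.read_state(); print(st["wrist_torque"],st["grasp_force"],st["position"],st["ee_rot"])
p=st["position"]+[0,0,24]; a=np.radians(-8.1); y=np.array([-np.sin(a),np.cos(a),0])
for q in [p,p-[0,0,168]]+[np.array([613,-148,190])+k*y for k in(-30,-22,22,30)]:
    cv2.circle(im,tuple(int(v) for v in (proj("side",q)[0]+.5-[345,70])*4),2,(0,0,255),-1); print((proj("side",q)[0]+.5-[345,70])*4)
cv2.imwrite("pics/d.png",cv2.convertScaleAbs(im,alpha=1.3))
E
```

```text
[ 0.00531791 -0.0377786  -0.01365371] 26.884545385837555 [ 613.34231293 -145.19200268  371.34071489] [ 9.97514679e-01 -7.04588590e-02 -2.80708984e-05 -1.19611455e-04]
[210.84958633 220.21368073]
[174.61907798 439.30108745]
[197.85528499 513.78857718]
[190.40780344 505.83122803]
[150.56620987 463.26200938]
[143.51944656 455.73281234]
```

View pics/d.png

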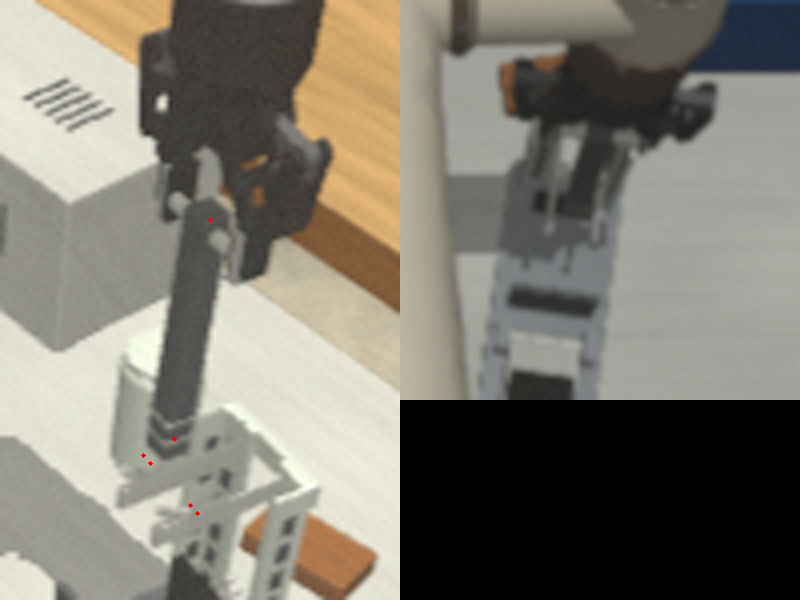

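The side crop shows the bar hanging with its pin at about (202,220) and foot at (167,450), just over the fork, whose near-prong V is around (190,510). I'll measure the bar's lateral centring numerically.

```bash
python3 - <<'E'
from h import *
np.set_printoptions(precision=1,suppress=True)
s=optics.get_image("side");t=optics.get_image("top")
edges(s,128,184,378,408,85,6)
p=arm.read_state()["position"]+[0,0,24]; print("axis side",proj("side",[p,p-[0,0,60],p-[0,0,168]]),"top",proj("top",[p,p-[0,0,100],p-[0,0,168]]))
a=np.radians(-8.1);y=np.array([-np.sin(a),np.cos(a),0]);x=np.array([np.cos(a),np.sin(a),0])
for k in(17,22):
  for l in(-26,0,20): print("prong",k,l,proj("top",[np.array([613,-148,188])+k*y+l*x,np.array([613,-148,188])-k*y+l*x]).ravel())
for r in range(152,182,3): print(r,t[r,340:366].max(1))
E
```

```text
128 (390, 407)
134 (389, 407)
140 (388, 398)
146 (388, 397)
152 (387, 396)
158 (386, 395)
164 (385, 394)
170 (384, 393)
176 (383, 392)
182 (384, 391)
axis side [[397.3 124.5]
 [393.8 145.6]
 [388.2 179.3]] top [[359.5 152. ]
 [355.8 162.3]
 [353.5 168.5]]
prong 17 -26 [347.2 178.6 357.3 180. ]
prong 17 0 [348.1 171.2 358.1 172.5]
prong 17 20 [348.8 165.6 358.8 166.9]
prong 22 -26 [345.7 178.4 358.7 180.1]
prong 22 0 [346.7 171.  359.6 172.7]
prong 22 20 [347.4 165.4 360.3 167.1]
152 [125 120 102  84  69  41  34  42  47  54  71  81  84  83  84  82  67  45
  43  42  41  39  39  52  58  56]
155 [122 101  76  76  64  51  49  56  59  73  99 118 123 117  95  61  41  39
  38  40  38  40  46  61  73  76]
158 [112  87  66  63  55  48  52  62  71  84 108 124 125 111  79  41  36  35
  34  34  36  37  42  48  58  61]
161 [ 62  62  64  56  46  49  60  67  75  86  86  93 101  84  44  36  35  34
  35  38  61  65  53  61  58  51]
164 [61 66 62 56 55 62 68 70 74 81 78 75 61 40 36 36 36 36 37 52 75 77 61 56
 55 69]
167 [64 65 64 60 49 49 54 66 76 67 61 56 43 36 36 35 36 38 45 64 75 64 52 57
 73 92]
170 [ 66  65  59  45  31  30  42  64  64  40  34  40  42  43  40  41  40  48
  62  76  74  64  66  78  95 116]
173 [ 67  64  63  59  56  54  59  69  62  45  44  41  38  37  36  35  37  46
  81 102  98  88  85  94  97 111]
176 [ 65  65  65  65  65  69  83  91  81  66  64  64  64  63  64  73  78  79
  91  91  74  81  95  98 107 120]
179 [ 65  65  66  65  65  64  66  67  64  64  64  64  64  64  62  64  65  73
  88  86  71  83  95  99 114 128]
```

Lateral agreement is within about 1 mm. I'll shift by (2, 2.5) and lower.

Emit:
step_arm(
  motion=[
    {"jaw":58.6,"slide":[1,1.5,0],"dr":[0,0,0]},
    {"jaw":58.6,"slide":[2,2.5,4],"dr":[0,0,0]},
    {"jaw":58.6,"slide":[2,2.5,12],"dr":[0,0,0]},
    {"jaw":58.6,"slide":[2,2.5,25],"dr":[0,0,0]},
    {"jaw":58.6,"slide":[2,2.5,40],"dr":[0,0,0]},
    {"jaw":58.6,"slide":[2,2.5,55],"dr":[0,0,0]},
    {"jaw":58.6,"slide":[2,2.5,67],"dr":[0,0,0]},
    {"jaw":58.6,"slide":[2,2.5,75],"dr":[0,0,0]},
  ],
)

```text
clock: 19.6
position: [614.8, -148.6, 295.2]
ee_rot: [0.997, -0.071, -0.0, 0.0]
contact_force: [-0.2, -0.3, -5.2]
gripper_width: 59.2
grasp_force: 26.9
```

```bash
python3 - <<'E'
from h import *
np.set_printoptions(precision=1,suppress=True)
s=optics.get_image("side");t=optics.get_image("top");st=arm.read_state();print(st["position"],st["contact_force"],st["wrist_torque"])
p=st["position"]+[0,0,24]; print("axis side",proj("side",[p,p-[0,0,168]]),"top",proj("top",[p,p-[0,0,100],p-[0,0,168]]))
edges(s,150,206,370,405,85,6)
for r in range(155,182,3): print(r,t[r,340:366].max(1))
im=np.zeros((600,800,3),np.uint8)
im[:,:400]=cv2.resize(s[110:230,350:430],(400,600),interpolation=cv2.INTER_CUBIC)
im[:400,400:]=cv2.resize(t[140:190,325:375],(400,400),interpolation=cv2.INTER_CUBIC)
cv2.imwrite("pics/e.png",cv2.convertScaleAbs(im,alpha=1.4))
E
```

```text
[ 614.6 -148.5  295.1] [ 0.2 -0.3 -5.9] [ 0.  -0.1  0. ]
axis side [[394.2 151.5]
 [385.9 200.9]] top [[357.7 159.7]
 [354.2 168.8]
 [352.2 174.3]]
150 (383, 404)
156 (388, 404)
162 (387, 404)
168 (386, 395)
174 (385, 394)
180 (384, 398)
186 (383, 392)
192 (382, 391)
198 (381, 382)
204 (398, 399)
155 [30 29 32 32 33 30 32 31 31 31 31 29 30 29 30 29 29 29 31 30 30 30 30 31
 32 33]
158 [80 66 60 53 39 31 31 32 37 40 37 35 41 61 64 45 33 28 29 29 28 29 28 29
 28 28]
161 [62 60 66 55 41 44 52 52 62 78 78 78 83 82 65 46 43 42 42 43 47 63 74 76
 77 73]
164 [60 66 63 56 56 62 66 69 75 79 78 78 73 54 38 36 36 36 36 38 53 61 61 56
 58 68]
167 [66 66 65 58 51 50 53 66 75 67 63 65 51 38 37 35 37 35 41 59 71 64 52 58
 73 93]
170 [ 66  65  59  44  30  29  41  64  63  40  35  38  37  38  36  37  36  39
  55  71  73  63  65  77  96 115]
173 [ 66  65  62  58  55  52  59  68  62  44  39  36  37  36  36  37  35  41
  63  81  87  87  86  92  97 111]
176 [ 66  67  65  64  66  69  82  91  81  62  53  42  41  40  42  44  64  79
  92  97  85  76  77  91 106 120]
179 [ 65  65  66  65  65  64  67  68  64  62  58  58  55  55  56  60  63  73
  89  85  69  66  80  96 114 128]
```

View pics/e.png

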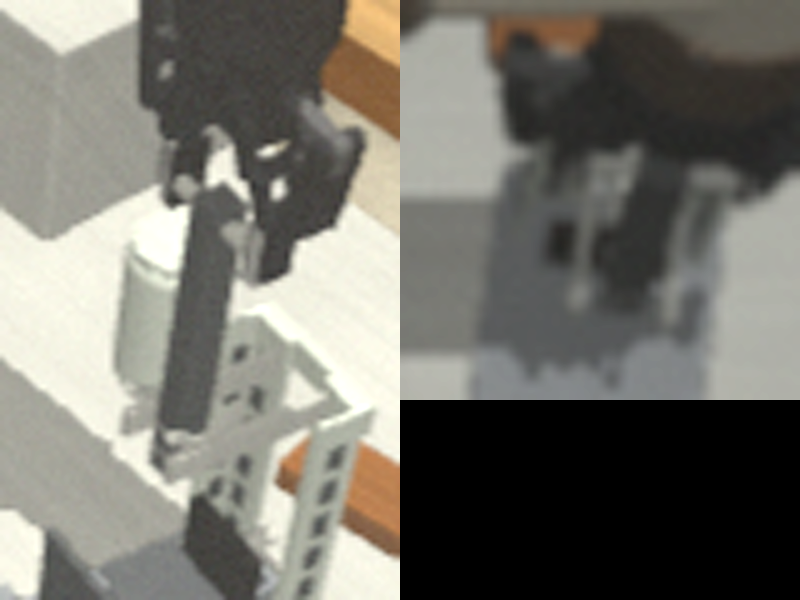

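The foot is between the prongs at side-crop (180,460) and roughly centred. I'll continue down.

Emit:
step_arm(
  motion=[
    {"jaw":58.6,"slide":[0.5,-1,8],"dr":[0,0,0]},
    {"jaw":58.6,"slide":[1,-1.5,22],"dr":[0,0,0]},
    {"jaw":58.6,"slide":[1,-1.5,40],"dr":[0,0,0]},
    {"jaw":58.6,"slide":[1,-1.5,58],"dr":[0,0,0]},
    {"jaw":58.6,"slide":[1,-1.5,76],"dr":[0,0,0]},
    {"jaw":58.6,"slide":[1,-1.5,92],"dr":[0,0,0]},
    {"jaw":58.6,"slide":[1,-1.5,104],"dr":[0,0,0]},
    {"jaw":58.6,"slide":[1,-1.5,110],"dr":[0,0,0]},
  ],
)

```text
clock: 20.7
position: [616.0, -147.3, 185.4]
ee_rot: [0.997, -0.071, -0.0, 0.0]
contact_force: [-0.7, 0.5, -5.9]
gripper_width: 59.2
grasp_force: 26.9
```

Emit:
step_arm(
  motion=[
    {"jaw":58.6,"slide":[0,0,1],"dr":[0,0,0]},
    {"jaw":58.6,"slide":[0,0,2],"dr":[0,0,0]},
    {"jaw":58.6,"slide":[0,0,3.5],"dr":[0,0,0]},
    {"jaw":58.6,"slide":[0,0,5],"dr":[0,0,0]},
    {"jaw":58.6,"slide":[0,0,6.5],"dr":[0,0,0]},
    {"jaw":58.6,"slide":[0,0,8],"dr":[0,0,0]},
    {"jaw":58.6,"slide":[0,0,9],"dr":[0,0,0]},
    {"jaw":58.6,"slide":[0,0,10],"dr":[0,0,0]},
  ],
)

```text
clock: 21.7
position: [616.2, -147.3, 176.2]
ee_rot: [0.997, -0.071, -0.0, -0.0]
contact_force: [-0.3, 0.1, -5.7]
gripper_width: 59.0
grasp_force: 26.9
```

Emit:
step_arm(
  motion=[
    {"jaw":58.6,"slide":[0,0,1],"dr":[0,0,0]},
    {"jaw":58.6,"slide":[0,0,2],"dr":[0,0,0]},
    {"jaw":58.6,"slide":[0,0,3],"dr":[0,0,0]},
    {"jaw":58.6,"slide":[0,0,4],"dr":[0,0,0]},
    {"jaw":58.6,"slide":[0,0,5],"dr":[0,0,0]},
    {"jaw":58.6,"slide":[0,0,6],"dr":[0,0,0]},
    {"jaw":58.6,"slide":[0,0,7],"dr":[0,0,0]},
    {"jaw":58.6,"slide":[0,0,7],"dr":[0,0,0]},
  ],
)

```text
clock: 22.7
position: [616.3, -147.4, 170.7]
ee_rot: [0.997, -0.071, 0.001, 0.0]
contact_force: [-2.4, 1.3, 2.1]
gripper_width: 58.6
grasp_force: 27.4
```

Contact is on the rear slope of the V (Fx negative), so I'll ease forward and down.

Emit:
step_arm(
  motion=[
    {"jaw":58.6,"slide":[-1,0,0],"dr":[0,0,0]},
    {"jaw":58.6,"slide":[-2,0,0],"dr":[0,0,0]},
    {"jaw":58.6,"slide":[-3,0,0.5],"dr":[0,0,0]},
    {"jaw":58.6,"slide":[-4,0,1],"dr":[0,0,0]},
    {"jaw":58.6,"slide":[-4,0,1.5],"dr":[0,0,0]},
    {"jaw":58.6,"slide":[-4,0,2],"dr":[0,0,0]},
    {"jaw":58.6,"slide":[-4,0,2],"dr":[0,0,0]},
    {"jaw":58.6,"slide":[-4,0,2],"dr":[0,0,0]},
  ],
)

```text
clock: 23.7
position: [614.4, -147.0, 169.3]
ee_rot: [0.998, -0.071, 0.003, 0.0]
contact_force: [3.4, -1.4, 6.4]
gripper_width: 59.3
grasp_force: 27.6
```

The pin is now held from both sides, so it's at the V bottom. I'll relax the press and ease the grip open gradually.

Emit:
step_arm(
  motion=[
    {"jaw":58.6,"slide":[1,0,-0.5],"dr":[0,0,0]},
    {"jaw":58.6,"slide":[2,0,-1],"dr":[0,0,0]},
    {"jaw":58.9,"slide":[2,0,-1],"dr":[0,0,0]},
    {"jaw":59.2,"slide":[2,0,-1],"dr":[0,0,0]},
    {"jaw":59.4,"slide":[2,0,-1],"dr":[0,0,0]},
    {"jaw":59.6,"slide":[2,0,-1],"dr":[0,0,0]},
    {"jaw":59.7,"slide":[2,0,-1],"dr":[0,0,0]},
    {"jaw":59.7,"slide":[2,0,-1],"dr":[0,0,0]},
  ],
)

```text
clock: 24.7
position: [614.4, -147.0, 169.1]
ee_rot: [0.997, -0.071, 0.0, 0.0]
contact_force: [2.6, 0.4, 5.0]
gripper_width: 59.6
grasp_force: 7.9
```

Emit:
step_arm(
  motion=[
    {"jaw":59.9,"slide":[0,0,0],"dr":[0,0,0]},
    {"jaw":60.2,"slide":[0,0,0],"dr":[0,0,0]},
    {"jaw":60.6,"slide":[0,0,0],"dr":[0,0,0]},
    {"jaw":61.5,"slide":[0,0,0],"dr":[0,0,0]},
    {"jaw":63,"slide":[0,0,0],"dr":[0,0,0]},
    {"jaw":66,"slide":[0,0,0],"dr":[0,0,0]},
    {"jaw":70,"slide":[0,0,0],"dr":[0,0,0]},
    {"jaw":75,"slide":[0,0,0],"dr":[0,0,0]},
  ],
)

```text
clock: 25.7
position: [614.2, -147.0, 168.3]
ee_rot: [0.997, -0.071, -0.0, 0.0]
contact_force: [0.2, -0.3, 0.3]
gripper_width: 74.7
grasp_force: 0.0
```

```bash
python3 - <<'E'
from h import *
s=optics.get_image("side");t=optics.get_image("top");st=arm.read_state();print(st["position"],st["contact_force"],st["wrist_torque"])
im=np.zeros((600,800,3),np.uint8)
im[:,:400]=cv2.resize(s[130:250,355:435],(400,600),interpolation=cv2.INTER_CUBIC)
im[:400,400:]=cv2.resize(t[140:190,325:375],(400,400),interpolation=cv2.INTER_CUBIC)
cv2.imwrite("pics/f.png",cv2.convertScaleAbs(im,alpha=1.4))
E
```

```text
[ 614.20085111 -147.00097091  168.33494607] [ 0.01508619 -0.44836403  0.02801656] [0.04838748 0.01678351 0.06087875]
```

View pics/f.png

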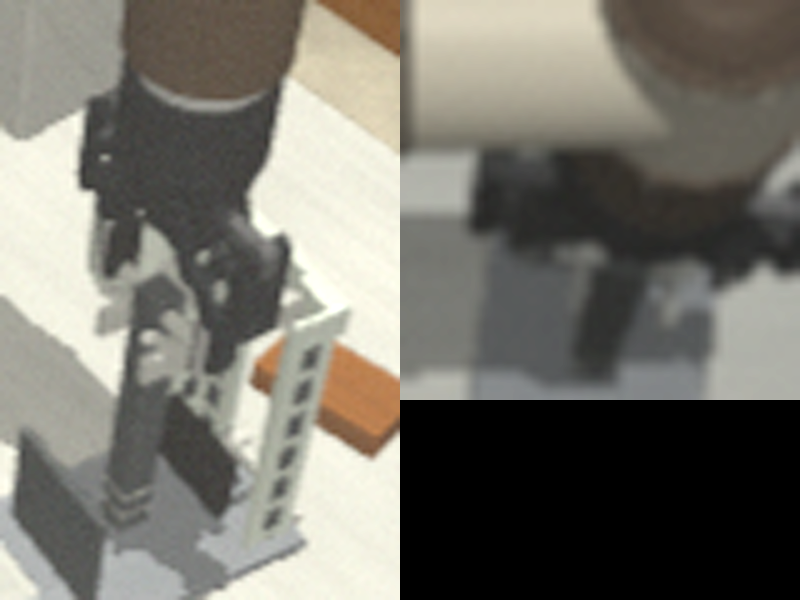

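Hung: the pin lies in the V seats and the foot at crop (127,515) is between the plate and the shoe, with zero force on the released fingers. I'll withdraw straight up.

Emit:
step_arm(
  motion=[
    {"jaw":82,"slide":[0,0,0],"dr":[0,0,0]},
    {"jaw":84,"slide":[0,0,-4],"dr":[0,0,0]},
    {"jaw":84,"slide":[0,0,-12],"dr":[0,0,0]},
    {"jaw":84,"slide":[0,0,-25],"dr":[0,0,0]},
    {"jaw":84,"slide":[0,0,-45],"dr":[0,0,0]},
    {"jaw":84,"slide":[0,0,-70],"dr":[0,0,0]},
    {"jaw":84,"slide":[0,0,-95],"dr":[0,0,0]},
    {"jaw":84,"slide":[0,0,-115],"dr":[0,0,0]},
  ],
)

```text
clock: 26.8
position: [614.5, -147.1, 285.8]
ee_rot: [0.997, -0.071, 0.001, 0.0]
contact_force: [0.3, 0.2, 0.1]
gripper_width: 83.8
grasp_force: 0.0
```

Emit:
step_arm(
  motion=[
    {"jaw":84,"slide":[-10,0,0],"dr":[0,0,0]},
    {"jaw":84,"slide":[-35,0,0],"dr":[0,0,0]},
    {"jaw":60,"slide":[-65,0,0],"dr":[0,0,0]},
    {"jaw":40,"slide":[-95,0,0],"dr":[0,0,0]},
    {"jaw":20,"slide":[-125,0,0],"dr":[0,0,0]},
    {"jaw":0,"slide":[-147,0,15],"dr":[0,0,0]},
    {"jaw":0,"slide":[-157,0,50],"dr":[0,0,0]},
    {"jaw":0,"slide":[-157,0,85],"dr":[0,0,0]},
  ],
)

```text
clock: 27.8
position: [456.8, -124.6, 197.4]
ee_rot: [0.997, -0.071, 0.0, -0.0]
contact_force: [0.0, -0.3, -0.0]
gripper_width: 0.0
grasp_force: 0.0
```

Emit:
step_arm(
  motion=[
    {"jaw":0,"slide":[0,0,15],"dr":[0,0,0]},
    {"jaw":0,"slide":[0,0,40],"dr":[0,0,0]},
    {"jaw":0,"slide":[0,0,70],"dr":[0,0,0]},
    {"jaw":0,"slide":[0,0,95],"dr":[0,0,0]},
    {"jaw":0,"slide":[0,0,115],"dr":[0,0,0]},
    {"jaw":0,"slide":[0,0,125],"dr":[0,0,0]},
    {"jaw":0,"slide":[0,0,130],"dr":[0,0,0]},
    {"jaw":0,"slide":[0,0,130],"dr":[0,0,0]},
  ],
)

```text
clock: 28.8
position: [458.8, -124.8, 68.5]
ee_rot: [0.997, -0.071, 0.0, 0.0]
contact_force: [0.7, -0.4, -0.2]
gripper_width: 0.1
grasp_force: 0.0
```

```bash
python3 - <<'E'
from h import *
np.set_printoptions(precision=1,suppress=True)
s=optics.get_image("side");st=arm.read_state();print(st["position"],st["contact_force"])
cv2.imwrite("pics/hung.png",s)
edges(s,180,232,370,392,80,4)
print(proj("side",[[612,-148,190],[612,-148,22]]))
E
```

```text
[ 459.1 -124.8   68.8] [ 0.2 -0.   0.3]
180 None
184 None
188 (382, 383)
192 (382, 386)
196 (381, 382)
200 (381, 383)
204 (380, 381)
208 (379, 387)
212 (379, 391)
216 (378, 391)
220 (378, 391)
224 (377, 391)
228 (376, 380)
[[386.8 190.7]
 [379.8 232.7]]
```

The bar hangs close to plumb. Pressing the pedal.

Emit:
step_arm(
  motion=[
    {"jaw":0,"slide":[0,0,8],"dr":[0,0,0]},
    {"jaw":0,"slide":[0,0,14],"dr":[0,0,0]},
    {"jaw":0,"slide":[0,0,19],"dr":[0,0,0]},
    {"jaw":0,"slide":[0,0,23],"dr":[0,0,0]},
    {"jaw":0,"slide":[0,0,27],"dr":[0,0,0]},
    {"jaw":0,"slide":[0,0,31],"dr":[0,0,0]},
    {"jaw":0,"slide":[0,0,34],"dr":[0,0,0]},
    {"jaw":0,"slide":[0,0,34],"dr":[0,0,0]},
  ],
)

```text
clock: 29.85
position: [457.6, -124.8, 34.1]
ee_rot: [0.997, -0.071, -0.001, 0.0]
contact_force: [-4.8, 1.0, 6.9]
gripper_width: -0.1
grasp_force: 3.8
```

Emit:
step_arm(
  motion=[
    {"jaw":0,"slide":[0,0,1],"dr":[0,0,0]},
    {"jaw":0,"slide":[0,0,2],"dr":[0,0,0]},
    {"jaw":0,"slide":[0,0,3],"dr":[0,0,0]},
    {"jaw":0,"slide":[0,0,4],"dr":[0,0,0]},
    {"jaw":0,"slide":[0,0,4],"dr":[0,0,0]},
    {"jaw":0,"slide":[0,0,4],"dr":[0,0,0]},
    {"jaw":0,"slide":[0,0,4],"dr":[0,0,0]},
    {"jaw":0,"slide":[0,0,4],"dr":[0,0,0]},
  ],
)

```text
clock: 30.85
position: [457.6, -124.8, 31.1]
ee_rot: [0.997, -0.071, -0.001, 0.0]
contact_force: [-6.6, 1.5, 14.4]
gripper_width: 0.1
grasp_force: 7.5
```

Emit:
step_arm(
  motion=[
    {"jaw":0,"slide":[0,0,0.5],"dr":[0,0,0]},
    {"jaw":0,"slide":[0,0,1],"dr":[0,0,0]},
    {"jaw":0,"slide":[0,0,1.5],"dr":[0,0,0]},
    {"jaw":0,"slide":[0,0,1.5],"dr":[0,0,0]},
    {"jaw":0,"slide":[0,0,1.5],"dr":[0,0,0]},
    {"jaw":0,"slide":[0,0,1.5],"dr":[0,0,0]},
    {"jaw":0,"slide":[0,0,1.5],"dr":[0,0,0]},
    {"jaw":0,"slide":[0,0,1.5],"dr":[0,0,0]},
  ],
)

```text
clock: 31.85
position: [457.7, -124.9, 30.8]
ee_rot: [0.998, -0.071, -0.001, 0.0]
contact_force: [-9.8, 4.7, 24.5]
gripper_width: 0.1
grasp_force: 12.5
```

```bash
python3 - <<'E'
from h import *
s=optics.get_image("side");st=arm.read_state();print(st["position"],st["contact_force"])
o=cv2.imread("pics/hung.png"); d=cv2.absdiff(s,o).max(2)
edges(s,180,232,370,392,80,4)
for r in(200,208,214,220): print(r,o[r,370:415].max(1),s[r,370:415].max(1))
E
```

```text
[ 457.6123967  -124.85973683   30.7751638 ] [-10.51481957   3.68792031  24.71679736]
180 None
184 None
188 (382, 383)
192 (382, 386)
196 (381, 382)
200 (381, 383)
204 (380, 381)
208 (379, 387)
212 (379, 387)
216 (378, 386)
220 (377, 387)
224 (377, 390)
228 (376, 391)
200 [174 176 177 175 176 177 174 174 175 145  80  64  63  78  88 104 118 119
 131 129 117 117 116 117 118 117 118 117 109 109 115 113 120 123 143 166
 173 162 146 141 137 123 117 125 127] [171 174 173 175 176 174 172 172 173 144  82  65  63  74  87 103 118 122
 131 130 115 114 116 116 117 116 117 116 112 109 113 114 118 122 141 165
 171 162 145 137 134 124 116 122 126]
208 [171 172 175 174 176 176 176 175 143  77  61  62  66  64  67  65  65  66
  85 100  93  83  65  70 104 114  92  62  75 103 116 123 137 163 177 172
 157 126  96 103 118 123 126 115  85] [170 171 172 173 176 175 173 172 141  77  63  66  64  66  68  65  67  68
  87 115 121  95  63  71 100 116  87  63  75  99 114 124 137 159 173 170
 156 125  97 101 113 120 123 112  83]
214 [176 177 177 177 174 173 174 139  75  62  57  61  69  69  65  66  65  59
  51  47  50  47  56  56  58  61  56  84 113 121 123 143 168 169 169 174
 174 164 135 120 128 126 106  70  71] [176 179 174 174 171 173 171 140  75  63  63  66  65  67  65  67  65  88
 118 122  94  66  71 102 115  90  61  84 111 117 124 145 166 172 172 173
 173 161 134 120 122 122 106  69  65]
220 [181 180 182 182 171 157 135  81  61  63  63  66  66  69  63  66  64  60
  46  50  49  53  51  49  54  50  49  50  53  60  81 109 124 150 176 176
 154 123 122 123 119  97  72  74 107] [178 179 179 180 167 156 131  79  60  62  65  67  66  68  66  65  58  60
  80 116 144 160 169 174 181 175 150 127 120 124 120 113 125 154 174 172
 157 123 120 125 119  95  69  74 107]
```

The stop is firm: 10 N more moved it only 0.3 mm. The shoe has advanced and the bar is undisturbed. Now I'll release gently.

Emit:
step_arm(
  motion=[
    {"jaw":0,"slide":[0,0,-3],"dr":[0,0,0]},
    {"jaw":0,"slide":[0,0,-6],"dr":[0,0,0]},
    {"jaw":0,"slide":[0,0,-10],"dr":[0,0,0]},
    {"jaw":0,"slide":[0,0,-14],"dr":[0,0,0]},
    {"jaw":0,"slide":[0,0,-19],"dr":[0,0,0]},
    {"jaw":0,"slide":[0,0,-25],"dr":[0,0,0]},
    {"jaw":0,"slide":[0,0,-35],"dr":[0,0,0]},
    {"jaw":0,"slide":[0,0,-50],"dr":[0,0,0]},
  ],
)

```text
clock: 32.9
position: [458.7, -124.7, 79.1]
ee_rot: [0.997, -0.071, -0.0, -0.0]
contact_force: [-0.3, 1.0, -0.3]
gripper_width: -0.2
grasp_force: 0.0
```

Emit:
step_arm(
  motion=[
    {"jaw":0,"slide":[0,0,-20],"dr":[0,0,0]},
    {"jaw":0,"slide":[0,0,-40],"dr":[0,0,0]},
    {"jaw":0,"slide":[0,0,-65],"dr":[0,0,0]},
    {"jaw":0,"slide":[0,0,-85],"dr":[0,0,0]},
    {"jaw":0,"slide":[0,0,-100],"dr":[0,0,0]},
    {"jaw":0,"slide":[0,0,-100],"dr":[0,0,0]},
    {"jaw":0,"slide":[0,0,-100],"dr":[0,0,0]},
    {"jaw":0,"slide":[0,0,-100],"dr":[0,0,0]},
  ],
)

```text
clock: 33.9
position: [458.3, -124.7, 178.0]
ee_rot: [0.997, -0.071, -0.001, 0.0]
contact_force: [0.2, -0.2, -0.0]
gripper_width: -0.2
grasp_force: 0.0
```

```bash
python3 - <<'E'
from h import *
s=optics.get_image("side");t=optics.get_image("top");st=arm.read_state();print(st["position"],st["contact_force"])
o=cv2.imread("pics/hung.png");o2=cv2.imread("pics/side0.png")
d=cv2.absdiff(s,o).max(2)>40; print("fork region change vs hung",d[165:240,370:425].sum())
d=cv2.absdiff(s,o2).max(2)>40; print("pedal vs start",d[225:280,305:368].sum())
edges(s,188,232,370,392,80,6)
n,l,q,c=cv2.connectedComponentsWithStats(d.astype(np.uint8)); print(q[1:][q[1:,4]>25])
E
```

```text
[ 458.47172482 -124.76644398  178.18240245] [ 0.15490097 -0.98654343  0.70618926]
fork region change vs hung 0
pedal vs start 552
188 (382, 382)
194 (381, 386)
200 (381, 383)
206 (380, 388)
212 (379, 391)
218 (378, 391)
224 (377, 391)
230 (370, 383)
[[   0    0   33   34  889]
 [  35    0   78  160 5723]
 [  64    0   43   20  546]
 [ 107    0   68   59 2065]
 [ 155   18  145   94 4433]
 [  68   20   10   10   54]
 [  93   45   20    5   49]
 [  98   58   26   23  183]
 [ 288   68    9   15   67]
 [ 224   70   15    9   46]
 [ 298   70   20    7   85]
 [ 292   77   27   38  671]
 [ 221   80   18    7   60]
 [ 320   80   43   38  922]
 [ 119  100    7    5   27]
 [ 334  112   13   22  157]
 [   0  115   29   55  517]
 [ 287  127   71   91 2394]
 [ 114  143  210  173 7923]
 [   0  154    7    9   35]
 [   4  162   14   16   81]
 [  73  165   10    8   33]
 [ 289  171    9   12   27]
 [  11  175  129  193 6005]
 [ 375  185   16   43  276]
 [ 302  220   39   24  432]
 [   4  223   19   30   69]
 [ 376  226    9   11   59]
 [ 341  232   14   17  124]
 [ 157  251   14   30  239]
 [ 118  276   38   27  269]
 [ 126  284   47   37  885]
 [ 146  317   45   31  383]]
```

The shoe and bar look the same as before the press, so the pedal is up again; the arm is clear. Handing in.

```bash
python3 -c "
from bench import arm; print(arm.job_done())"
```

```text
the job is handed in; nothing more can be done
None
```

I lifted the bar, let it swing plumb and hung it in the fork, then pressed the pedal to its stop and let it come up, handing the job in at about 34 s; the interface gave no verdict.

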